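# Stamp the copper disc of a specimen tag home with a hand punch

## Task

Take the blue-handled marking punch out of its wooden stand and press its nose squarely onto the middle of the copper disc in the specimen tag, gently and evenly, until the disc is fully home, and keep it pressed there for a second with a steady 10 to 20 N (never more than 24 N). Lift the punch straight off without sliding it, and put it back upright in the hole of its stand, fully seated and let go. Touch the marking block with the punch only, and leave the other things on the table where they are.

Things in the scene. Friction and masses are not known exactly. Their poses are not given: they have to be found in the camera images.
- punch: marking punch, a steel hand stamp, at the start upright in the stand. Origin: centre of its flat nose (lowest point); z up the punch, x and y square to the handle's faces. From the nose up: round nose 12 mm in diameter to 24 mm; round collar 26 mm in diameter to 30 mm; blue square handle 16 x 16 mm to 96 mm; small round head to 100 mm. About 180 g.
- stand: wooden block 76 (x) x 64 (y) x 30 (z) mm fixed to the table; origin: centre of its underside. In the middle of its top is one upright round hole, 15 mm in diameter, 27 mm deep. The punch's nose hangs in it and its collar rests on the top: when seated the nose is 24 mm below the top, 6 mm above the table.
- stand_hole0 (a point): centre of the mouth of the stand's hole, in its top face, 30 mm above the table; z up.
- block: grey cast marking block 92 x 72 x 20 mm fixed to the table; origin: centre of underside. A steel anvil 40 mm in diameter rises from its middle with an aluminium specimen tag 56 x 36 x 3 mm on top and, in the tag's middle, the copper disc, 18 mm in diameter. The anvil's height is preset and not reported: at the start the disc's top is 37 to 52 mm above the table; find it by touch.
- disc_axis (a point): point on the upright axis of the copper disc, level with the top of the grey base, 20 mm above the table (so below the disc: it tells where the disc is in plan, not its height).
- disc (a joint): how far the copper disc is pressed down, in m: 0 at the start (4.5 mm proud of the tag), 0.004 fully home on its stop. It sits tight, without a spring: below about 8 N it stays, above that it creeps down about 1 mm/s per newton of excess (12 N: 4 mm/s) and stays where left. On its stop it is rigid: the force rises steeply with further travel.
- coverslip_box: bystander: small clear plastic box, 30 x 29 x 12 mm, origin at the centre of its underside.
- dropper_bottle: bystander: small white dropper bottle, 32 x 45 x 71 mm, origin under its middle.
- tape_1: bystander: roll of tan tape lying flat, 94 x 92 x 48 mm, origin under its middle.
- packet_1: bystander: folded paper specimen packet lying flat, 68 x 104 x 8 mm, origin under its middle.

How it is judged:
On the way, in this order (a step that is already met when the one before it is completed fails the run):
1. the punch is out of its stand (z of punch in the frame of stand_hole0 above 0.005 m), for 0.1 s.
2. the disc is home and the punch keeps pressing on its middle, squarely, with 9 to 24 N, for half a second (value of joint disc above 0.0033 m and contact force between punch and block between 9 and 24 N and horizontal distance between punch and disc_axis below 0.005 m and angle between punch's own z axis and vertical below 0.12 rad), for 0.5 s.
3. the punch is lifted clear of the disc (nose more than 70 mm above the table) (height (world z) of punch above 0.07 m and contact force between punch and block below 0.1 N), for 0.1 s.
At the end, for the whole second after the job is handed in: The copper disc is pressed down by at least 3.3 of its 4 mm; the punch stands at rest in the stand's hole, nose at least 21 mm below the mouth and within 4 mm of its axis, upright within 0.08 rad, let go (value of joint disc above 0.0033 m and horizontal distance between punch and stand_hole0 below 0.004 m and z of punch in the frame of stand_hole0 below -0.021 m and angle between punch's own z axis and vertical below 0.08 rad and linear speed of punch below 0.02 m/s); the robot touches nothing.
It fails at once if the punch presses on the marking block or its disc with more than 24 N (contact force between punch and block above 24 N).
It fails at once if the punch bears on the tag more than 5 mm off the middle of the disc (put down beside it, or slid under load), or tilted by more than 0.12 rad (contact force between punch and block above 2 N and (horizontal distance between punch and disc_axis above 0.005 m or angle between punch's own z axis and vertical above 0.12 rad)).
It fails at once if the punch moves faster than 50 mm/s while it bears on the tag (contact force between punch and block above 2 N and linear speed of punch above 0.05 m/s).
It fails at once if the fingers push on the marking block (contact force between the fingers and block above 2 N).
It fails at once if a bystander is moved by more than 15 mm (distance of any of coverslip_box, dropper_bottle, tape_1, packet_1 from where it was at the start of the episode above 0.015 m).
It also fails if it takes over 64 s, if anything falls off the work surface, if the arm or the gripper's body presses on something with over 40 N, if the wrist force passes 120 N, or if a joint passes its speed limit or range.

## Robot

A 7-joint arm with a two-finger parallel gripper is mounted at the origin on a cart in front of the work surface, level with it; the furniture and walls round the work are solid. World frame = base frame: x ahead of the robot, y to its left, z up, the work surface at z = 0. Lengths are in m, angles in rad, forces in N, time in s.
With the tool pointing down it reaches from about 0.425 to 1.025 m from the base axis. Payload 9.4 kg.
Tool frame: the origin (TCP) lies on the centre line of the jaws, within the pads' length; the fingertips stand r.tip_reach ahead of it and the grasp point (between the pads) is the TCP (r.tip_reach is the distance from the TCP to the fingertips, in m); x points along the fingers, y is the direction in which the jaws open and shut, and the axes are right-handed (so a half turn about x gives the same grasp; the last joint's range is limited). The gripper opens to 85 mm and grips with 20 to 120 N. Pads are 22 mm wide; open, the fingers measure 114 mm over their backs; the gripper's body (76 mm by 85 mm) begins 54 mm behind the grasp point. The pads swing forward as they close: fully open they stand 13 mm farther back than shut.
Start: joints at [-1.224, 0.599, -0.003, 1.599, 0.002, 0.943, -0.08], TCP at [0.298, 0.661, 0.25] pointing down, gripper open.
Joint ranges: [-2.57, 2.57], [-0.35, 1.97], [-1.29, 1.29], [0.11, 2.56], [-1.05, 4.19], [0.11, 1.86], [-2.63, 2.63]. Speed limits (rad/s): [2.22, 2.22, 3.01, 3.01, 3.14, 3.14, 3.14].

## Interface

Orientations are given as a rotation vector (axis times angle).
In Python, from station import observe, eyes, r gives the robot as it stands. The module is installed in compiled form; this text tells all that it offers.
- The arm moves only by the tool jog_arm, never from a script. Its argument "increments" is a list of rows, each an object of numbers: "tx", "ty", "tz": the shift along the world's x, y, z in mm; "wx", "wy", "wz": the turn, a rotation vector about the world's x, y, z in rad; "jaw": the finger opening in mm, from 0 to 85.4. A call has 1 to 8 rows; each row is the pose to reach, as a shift and turn from the pose commanded when the call began; what a row does not reach only later rows make up. A row lasts 1/10 s, in which the tool goes at most 50 mm and 8.59 degrees, less where a joint would pass 70% of its speed; a pose out of reach is approached as far as the arm can. A call with a gripper value outside its range is refused whole. The fingers move at their own pace and stop on an object; "grip_force" is the grip in N (left out, the last holds). Time passes only in rows, so rows that repeat a pose let the fingers close. It gives the time, the measured TCP pose, the force and the opening at its end, in the units of the state.
- observe(): the state, without advancing time (a new reading comes with each control period).
- eyes.grab_frame(name): name is "side" or "top" or "wrist"; returns a dict with "pixels" (400x640x3 uint8, red, green, blue), "fx", "fy", "cx", "cy" (pixels), "R" (3x3) and "t" (3): a world point X has camera coordinates R X + t; the wrist camera has in their place "hand_eye" (4x4, takes a point from camera to tool coordinates, whose origin is the TCP and whose axes are the tool frame's). Camera axes: x right, y down, z forward; pixel columns grow to the right and rows downward; lengths in m; the calibration is good to about 2 mm. A picture is of the moment at which its call begins: read the wrist's pose just before it. There is no depth.
- r.close_job(): hands the job in, once; it reports no verdict.
The state is a dict: "t": time; "joint_pos": joint angles; "qvel": joint speeds; "tau": joint torques, N m; "tcp_pos": TCP position; "ee_rot": TCP orientation; "force": force on the tool from outside, world axes, zero at the start; "moment": the same for the moment, N m; "opening": finger opening in m.
Only numpy, scipy, OpenCV 4.12 (cv2) and the standard library are available. Lean on these libraries where they do the work, as an engineer would, in place of code of your own. Each camera call takes 0.05 s, during which the arm holds its last target.

## Working session

There is one attempt and no reset: what is moved stays moved. The work goes in short steps, Python scripts to look and compute and a tool call to move; the robot and the scene stay as the last step left them, time stands still between calls to the robot, and variables do not carry over. Pictures are saved under pics/ and viewed, and the job is handed in when it is done.

Besides the shell and the picture viewer there is one more tool, called after "Request:" in YAML: its name, and indented under it one key for each argument. jog_arm: Moves the arm, as the interface text tells. Its arguments: {"type":"object","properties":{"increments":{"type":"array"},"grip_force":{"type":"number"}},"required":["increments"]}

```bash
mkdir -p pics; ls
cat > h.py <<'E'
import numpy as np, cv2, pickle
from station import observe, eyes, r
def grab(n, tag):
    s=observe(); f=eyes.grab_frame(n); f=dict(f); f['state']=s
    cv2.imwrite(f'pics/{tag}.png', f['pixels'][:,:,::-1])
    pickle.dump(f,open(f'{tag}.pkl','wb')); return f
def ray(f,u,v):
    d=np.array([(u-f['cx'])/f['fx'],(v-f['cy'])/f['fy'],1.])
    if 'R' in f and 'hand_eye' not in f:
        R=np.array(f['R']);t=np.array(f['t']); return -R.T@t, R.T@d/np.linalg.norm(d)
    H=np.array(f['hand_eye']); Rt=cv2.Rodrigues(np.array(f['state']['ee_rot'],float))[0]
    o=Rt@H[:3,3]+f['state']['tcp_pos']; return o, Rt@H[:3,:3]@d/np.linalg.norm(d)
def atz(f,u,v,z):
    o,d=ray(f,u,v); return o+d*(z-o[2])/d[2]
def tri(*rs):
    A=0;b=0
    for o,d in rs:
        P=np.eye(3)-np.outer(d,d); A=A+P; b=b+P@o
    X=np.linalg.solve(A,b); return X,[np.linalg.norm((np.eye(3)-np.outer(d,d))@(X-o)) for o,d in rs]
def crop(tag,u0,v0,u1,v1,k,out):
    im=cv2.imread(f'pics/{tag}.png')[v0:v1,u0:u1]
    cv2.imwrite(f'pics/{out}.png',cv2.resize(im,None,fx=k,fy=k,interpolation=cv2.INTER_CUBIC))
def load(tag): return pickle.load(open(f'{tag}.pkl','rb'))
def pix(f,X):
    if 'hand_eye' in f:
        H=np.array(f['hand_eye']); Rt=cv2.Rodrigues(np.array(f['state']['ee_rot'],float))[0]
        c=H[:3,:3].T@(Rt.T@(np.array(X)-f['state']['tcp_pos'])-H[:3,3])
    else: c=np.array(f['R'])@X+f['t']
    return f['fx']*c[0]/c[2]+f['cx'],f['fy']*c[1]/c[2]+f['cy']
E
python3 - <<'E'
from h import *
print(observe(), r.tip_reach)
for n in ['side','top','wrist']:
    f=grab(n,n+'0'); print(n,{k:(np.round(v,4).tolist()) for k,v in f.items() if k not in('pixels','state')})
E
```

```text
pics
{'t': 0.0, 'joint_pos': array([-1.22370801,  0.60011878, -0.00255163,  1.60014632,  0.00179357,
        0.94291027, -0.079829  ]), 'qvel': array([-7.48176429e-04,  1.00017965e-03,  1.49646789e-04,  1.55768665e-03,
       -1.32677683e-03,  1.89510408e-04,  5.12783141e-05]), 'tau': array([ 3.09018751e-04, -7.76437712e+01,  1.56450324e+00, -2.58009428e+01,
        1.22472807e-02,  9.02745291e-03, -5.01057389e-05]), 'tcp_pos': array([0.29795232, 0.66044651, 0.24941553]), 'ee_rot': array([ 0.33113583,  1.54532252, -0.33361382]), 'force': array([0.48311841, 0.21410476, 0.22902696]), 'moment': array([-0.0220592 ,  0.0279035 , -0.01554397]), 'opening': 0.08542302091155966} 0.019
side {'fx': 410.0135, 'fy': 410.0135, 'cx': 317.5855, 'cy': 198.3815, 'R': [[-0.9977, 0.0669, 0.0099], [0.0285, 0.5494, -0.8351], [-0.0613, -0.8329, -0.55]], 't': [0.5957, -0.0015, 1.1653]}
top {'fx': 441.8472, 'fy': 441.8472, 'cx': 322.1878, 'cy': 198.3285, 'R': [[-0.008, -0.9999, -0.008], [-0.9897, 0.009, -0.1428], [0.1428, 0.0068, -0.9897]], 't': [0.0737, 0.6122, 1.1525]}
wrist {'fx': 357.3437, 'fy': 357.3437, 'cx': 316.3255, 'cy': 194.5438, 'hand_eye': [[0.0008, -0.2969, 0.9549, -0.1237], [1.0, 0.0008, -0.0006, -0.0001], [-0.0006, 0.9549, 0.2969, -0.0758], [0.0, 0.0, 0.0, 1.0]]}
```

View pics/side0.png

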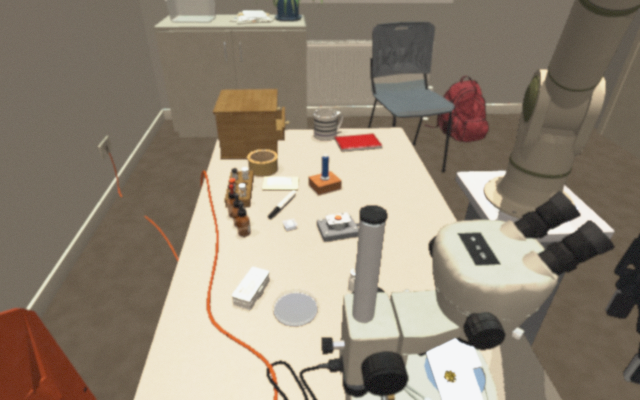

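View pics/top0.png

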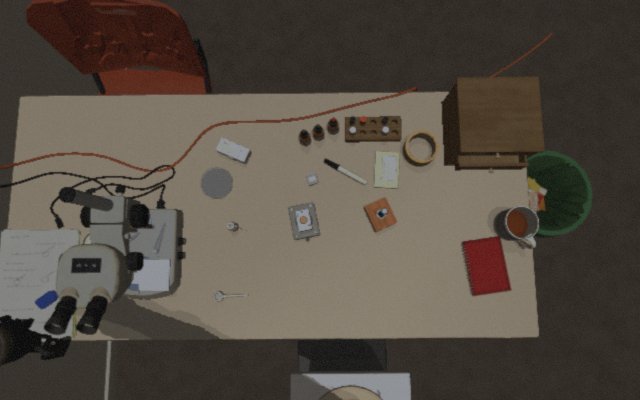

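View pics/wrist0.png

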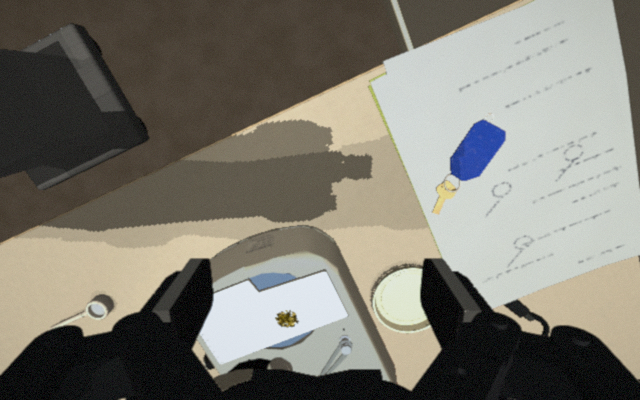

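The side view shows the punch at about (325,168) and the block at about (338,226). In the top view the stand is at about (380,214) and the block at about (304,221). I'll enlarge both.

Run:
```python
from h import *
crop('side0',290,145,370,245,6,'side0c')
crop('top0',280,170,410,250,6,'top0c')
```

```text
(no output)
```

View pics/side0c.png

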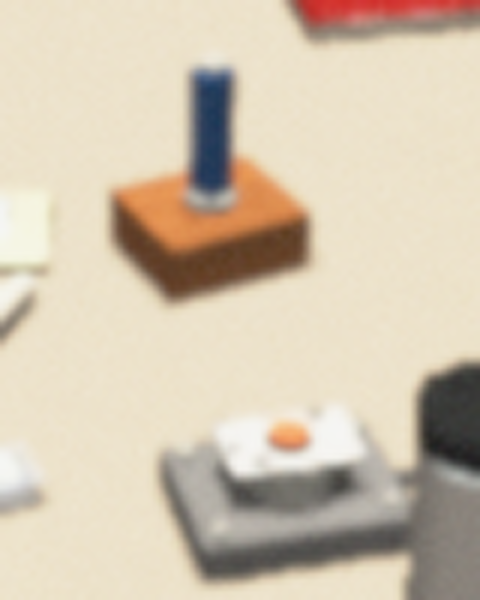

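View pics/top0c.png

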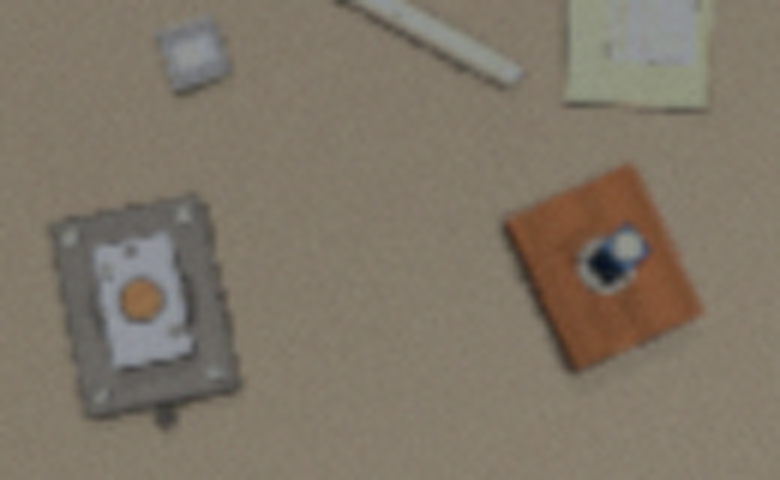

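Run:
```python
from h import *
S=load('side0');T=load('top0')
s=lambda u,v:ray(S,290+(u+.0)/6-.4,145+v/6-.4)
t=lambda u,v:ray(T,280+u/6-.4,170+v/6-.4)
print('head',tri(s(212,59),t(628,243)))
print('disc',tri(s(289,434),t(140,299)))
# stand top corners from top view at z=.03
c=[(507,217),(632,166),(704,311),(577,371)]
P=[atz(T,280+u/6-.4,170+v/6-.4,.03) for u,v in c]; P=np.array(P)
print(P.round(4),P.mean(0)); 
for i in range(4):
  d=P[(i+1)%4]-P[i]; print(np.linalg.norm(d),np.degrees(np.arctan2(d[1],d[0])))
c=[(52,225),(197,196),(240,388),(88,416)]
P=np.array([atz(T,280+u/6-.4,170+v/6-.4,.02) for u,v in c])
print(P.round(4),P.mean(0)); 
for i in range(4):
  d=P[(i+1)%4]-P[i]; print(np.linalg.norm(d),np.degrees(np.arctan2(d[1],d[0])))
# collar
print('collar top',atz(T,280+605/6-.4,170+264/6-.4,.036))
for u,v,n in [(110,197,'a'),(247,160,'b'),(307,214,'c'),(175,248,'d')]:
  print(n,atz(S,290+u/6-.4,145+v/6-.4,.03))
for n,(u,v) in dict(tape=(421,149),packet=(387,170),cover=(312,180)).items(): print(n,atz(T,u,v,.02))
```

```text
head (array([ 0.57175355, -0.09020764,  0.10577563]), [np.float64(0.0003295562422818351), np.float64(0.0003295562422818321)])
disc (array([0.5559771 , 0.12090516, 0.04224246]), [np.float64(0.0001087658511475339), np.float64(0.00010876585114757169)])
[[ 0.5933 -0.0457  0.03  ]
 [ 0.6162 -0.1032  0.03  ]
 [ 0.5496 -0.1339  0.03  ]
 [ 0.5229 -0.0758  0.03  ]] [ 0.57049655 -0.08968024  0.03      ]
0.06192487374558653 -68.24986140539552
0.07336630631498156 -155.27189710661534
0.06395480034613889 114.63661386178993
0.0765104941769284 23.145205466889312
[[0.5927 0.1624 0.02  ]
 [0.6056 0.0957 0.02  ]
 [0.5172 0.0765 0.02  ]
 [0.505  0.1458 0.02  ]] [0.55511405 0.12010808 0.02      ]
0.06794291752470316 -79.10180486023269
0.09043920597739154 -167.77103509441477
0.07028294356317273 99.94014488723602
0.08923995319667483 10.750640735397521
collar top [ 0.57071673 -0.08898143  0.036     ]
a [ 0.61905954 -0.09454637  0.03      ]
b [ 0.54944526 -0.12729438  0.03      ]
c [ 0.52562356 -0.07379924  0.03      ]
d [ 0.59091939 -0.04605705  0.03      ]
tape [ 0.75349836 -0.20947995  0.02      ]
packet [ 0.69438652 -0.11253086  0.02      ]
cover [0.66804493 0.09660446 0.02      ]
```

```bash
python3 - <<'E'
from h import *
S=load('side0');T=load('top0');W=load('wrist0')
print('tcp pix top',pix(T,S['state']['tcp_pos']),'side',pix(S,S['state']['tcp_pos']))
print('column top',tri(ray(S,372,214),ray(T,70,194)))
print('eyepiece a',tri(ray(S,552,212),ray(T,90,318)),tri(ray(S,552,212),ray(T,60,318)))
print('eyepiece b',tri(ray(S,592,240),ray(T,60,318)),tri(ray(S,592,240),ray(T,90,318)))
print('head panel',tri(ray(S,478,248),ray(T,86,265)))
E
python3 - <<'E'
from h import *
crop('top0',0,170,200,350,4,'top0m')
E
```

```text
tcp pix top (np.float64(48.06623056155274), np.float64(331.7460424156927)) side (np.float64(625.2866256356635), np.float64(342.48333792224525))
column top (array([0.5785291 , 0.56506239, 0.36904807]), [np.float64(0.0006090028089580767), np.float64(0.0006090028089580869)])
eyepiece a (array([0.33651203, 0.52655995, 0.33543177]), [np.float64(0.00022257487500944588), np.float64(0.00022257487500954026)]) (array([0.35099011, 0.56242131, 0.36230787]), [np.float64(0.012641926742783789), np.float64(0.012641926742783834)])
eyepiece b (array([0.33234359, 0.58789426, 0.33928065]), [np.float64(0.005747491230356934), np.float64(0.005747491230356872)]) (array([0.31649075, 0.55316473, 0.31071845]), [np.float64(0.020143258893594758), np.float64(0.020143258893594886)])
head panel (array([0.43955577, 0.55734341, 0.30670896]), [np.float64(0.0002855725097429766), np.float64(0.0002855725097427354)])
```

View pics/top0m.png

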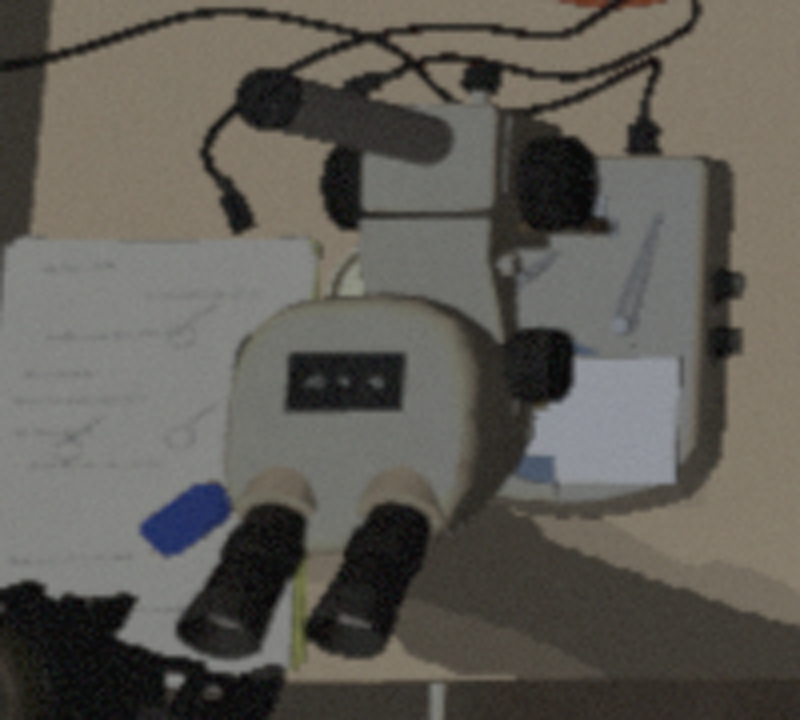

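The column top is at about z=0.37, and the eyepieces are at about z=0.34 right beside the gripper. I'll go straight up first and then sweep across high.

Request:
jog_arm:
  increments:
    - {"tz": 50}
    - {"tz": 100}
    - {"tz": 150}
    - {"tz": 200}
    - {"tz": 200}

```text
$.increments[0]: bad value
```

Run:
```python
from h import *
s=observe(); print(cv2.Rodrigues(s['ee_rot'])[0].round(3), s['tcp_pos'],s['joint_pos'].round(3))
```

```text
[[-0.     0.411  0.912]
 [-0.001  0.912 -0.411]
 [-1.    -0.001  0.   ]] [0.29803921 0.66055775 0.24960706] [-1.224  0.6   -0.003  1.6    0.002  0.943 -0.08 ]
```

Request:
jog_arm:
  increments:
    - {"tx": 0,"ty": 0,"tz": 50,"wx": 0,"wy": 0,"wz": 0,"jaw": 85}
    - {"tx": 0,"ty": 0,"tz": 100,"wx": 0,"wy": 0,"wz": 0,"jaw": 85}
    - {"tx": 0,"ty": 0,"tz": 150,"wx": 0,"wy": 0,"wz": 0,"jaw": 85}
    - {"tx": 0,"ty": 0,"tz": 200,"wx": 0,"wy": 0,"wz": 0,"jaw": 85}
    - {"tx": 0,"ty": 0,"tz": 200,"wx": 0,"wy": 0,"wz": 0,"jaw": 85}

```text
t: 0.65
tcp_pos: [0.299, 0.6624, 0.4585]
ee_rot: [0.342, 1.543, -0.323]
force: [-0.2, 0.2, -0.3]
opening: 0.0848
```

Request:
jog_arm:
  increments:
    - {"tx": 15,"ty": -40,"tz": 0,"wx": 0,"wy": 0,"wz": -0.05,"jaw": 85}
    - {"tx": 30,"ty": -80,"tz": 0,"wx": 0,"wy": 0,"wz": -0.1,"jaw": 85}
    - {"tx": 45,"ty": -120,"tz": 0,"wx": 0,"wy": 0,"wz": -0.15,"jaw": 85}
    - {"tx": 60,"ty": -160,"tz": 0,"wx": 0,"wy": 0,"wz": -0.2,"jaw": 85}
    - {"tx": 75,"ty": -200,"tz": 0,"wx": 0,"wy": 0,"wz": -0.25,"jaw": 85}
    - {"tx": 90,"ty": -240,"tz": 0,"wx": 0,"wy": 0,"wz": -0.3,"jaw": 85}
    - {"tx": 105,"ty": -280,"tz": 0,"wx": 0,"wy": 0,"wz": -0.35,"jaw": 85}
    - {"tx": 120,"ty": -320,"tz": 0,"wx": 0,"wy": 0,"wz": -0.4,"jaw": 85}

```text
t: 1.45
tcp_pos: [0.4184, 0.339, 0.45]
ee_rot: [0.645, 1.473, -0.645]
force: [0.9, 0.0, -0.4]
opening: 0.085
```

Request:
jog_arm:
  increments:
    - {"tx": 15,"ty": -40,"tz": 0,"wx": 0,"wy": 0,"wz": -0.05,"jaw": 85}
    - {"tx": 30,"ty": -80,"tz": 0,"wx": 0,"wy": 0,"wz": -0.1,"jaw": 85}
    - {"tx": 45,"ty": -120,"tz": -20,"wx": 0,"wy": 0,"wz": -0.15,"jaw": 85}
    - {"tx": 60,"ty": -160,"tz": -40,"wx": 0,"wy": 0,"wz": -0.2,"jaw": 85}
    - {"tx": 75,"ty": -200,"tz": -60,"wx": 0,"wy": 0,"wz": -0.25,"jaw": 85}
    - {"tx": 90,"ty": -240,"tz": -80,"wx": 0,"wy": 0,"wz": -0.3,"jaw": 85}
    - {"tx": 105,"ty": -280,"tz": -100,"wx": 0,"wy": 0,"wz": -0.33,"jaw": 85}
    - {"tx": 120,"ty": -320,"tz": -120,"wx": 0,"wy": 0,"wz": -0.33,"jaw": 85}

```text
t: 2.25
tcp_pos: [0.5383, 0.0193, 0.3294]
ee_rot: [0.897, 1.378, -0.897]
force: [0.2, 0.2, 0.3]
opening: 0.0851
```

Request:
jog_arm:
  increments:
    - {"tx": 12,"ty": -40,"tz": -20,"wx": 0,"wy": 0,"wz": 0,"jaw": 85}
    - {"tx": 24,"ty": -80,"tz": -45,"wx": 0,"wy": 0,"wz": 0,"jaw": 85}
    - {"tx": 33,"ty": -109,"tz": -80,"wx": 0,"wy": 0,"wz": 0,"jaw": 85}
    - {"tx": 33,"ty": -109,"tz": -80,"wx": 0,"wy": 0,"wz": 0,"jaw": 85}
    - {"tx": 33,"ty": -109,"tz": -80,"wx": 0,"wy": 0,"wz": 0,"jaw": 85}

```text
t: 2.75
tcp_pos: [0.5705, -0.0886, 0.2493]
ee_rot: [0.897, 1.38, -0.9]
force: [0.1, 0.3, 0.4]
opening: 0.0851
```

Run:
```python
from h import *
f=grab('wrist','w1'); print(f['state']['tcp_pos'],cv2.Rodrigues(f['state']['ee_rot'])[0].round(3))
```

```text
[ 0.57054902 -0.08860896  0.24931984] [[-0.002  0.915  0.403]
 [-0.     0.403 -0.915]
 [-1.    -0.002 -0.001]]
```

View pics/w1.png

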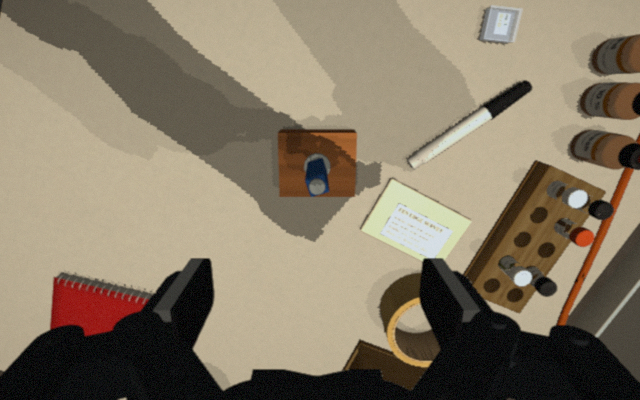

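Run:
```python
from h import *
crop('w1',265,115,370,205,7,'w1c')
```

```text
(no output)
```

View pics/w1c.png

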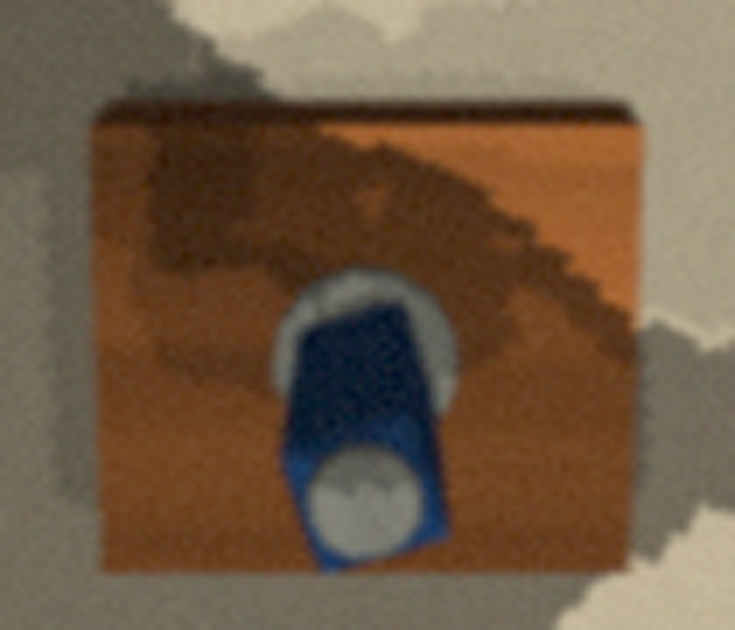

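Run:
```python
from h import *
W=load('w1')
p=lambda u,v,z:atz(W,265+u/7-.4,115+v/7-.4,z)
L,B,R=p(284,460,.102),p(325,571,.102),p(448,535,.102)
for a,b in((L,B),(B,R)):
  d=b-a; print(np.linalg.norm(d),np.degrees(np.arctan2(d[1],d[0])))
print('handle centre',(L+R)/2,'head',p(365,502,.106))
C=[p(95,122,.03),p(640,122,.03),p(630,570,.03),p(102,570,.03)]
C=np.array(C); print(C.round(4),C.mean(0))
for i in range(4):
  d=C[(i+1)%4]-C[i]; print(np.linalg.norm(d),np.degrees(np.arctan2(d[1],d[0])))
print('collar',p(366,365,.036))
S=load('side0');T=load('top0')
print(tri(ray(S,290+212/6-.4,145+59/6-.4),ray(T,280+628/6-.4,170+243/6-.4),ray(W,265+365/7-.4,115+502/7-.4)))
```

```text
0.013811350331165335 -46.98604739468314
0.014577069457979831 40.91367457766492
handle centre [ 0.57103793 -0.0896988   0.102     ] head [ 0.57064666 -0.08917777  0.106     ]
[[ 0.5239 -0.0747  0.03  ]
 [ 0.5918 -0.0447  0.03  ]
 [ 0.6182 -0.103   0.03  ]
 [ 0.5488 -0.1337  0.03  ]] [ 0.57068039 -0.08902015  0.03      ]
0.07423950955159 23.848129122646974
0.06396632834585436 -65.57333371852215
0.07592925669702699 -156.12087708469403
0.06401265255769809 112.91376500902587
collar [ 0.57080281 -0.08949935  0.036     ]
(array([ 0.57140385, -0.08978231,  0.10582559]), [np.float64(0.00010472373638132685), np.float64(0.0008117819179081423), np.float64(0.000898339598876873)])
```

Request:
jog_arm:
  increments:
    - {"tx": 0,"ty": -1,"tz": -30,"wx": 0,"wy": 0,"wz": 0.12,"jaw": 85}
    - {"tx": 0,"ty": -1,"tz": -60,"wx": 0,"wy": 0,"wz": 0.24,"jaw": 85}
    - {"tx": 0,"ty": -1,"tz": -90,"wx": 0,"wy": 0,"wz": 0.315,"jaw": 85}
    - {"tx": 0,"ty": -1,"tz": -115,"wx": 0,"wy": 0,"wz": 0.315,"jaw": 85}
    - {"tx": 0,"ty": -1,"tz": -115,"wx": 0,"wy": 0,"wz": 0.315,"jaw": 85}
    - {"tx": 0,"ty": -1,"tz": -115,"wx": 0,"wy": 0,"wz": 0.315,"jaw": 85}

```text
t: 3.4
tcp_pos: [0.5717, -0.0881, 0.1365]
ee_rot: [0.655, 1.469, -0.654]
force: [0.7, 0.1, 0.8]
opening: 0.0852
```

Run:
```python
from h import *
f=grab('wrist','w2'); print(f['state']['tcp_pos'],cv2.Rodrigues(f['state']['ee_rot'])[0].round(3))
```

```text
[ 0.57169485 -0.08807394  0.13647069] [[ 0.001  0.743  0.669]
 [ 0.     0.669 -0.743]
 [-1.     0.001  0.   ]]
```

View pics/w2.png

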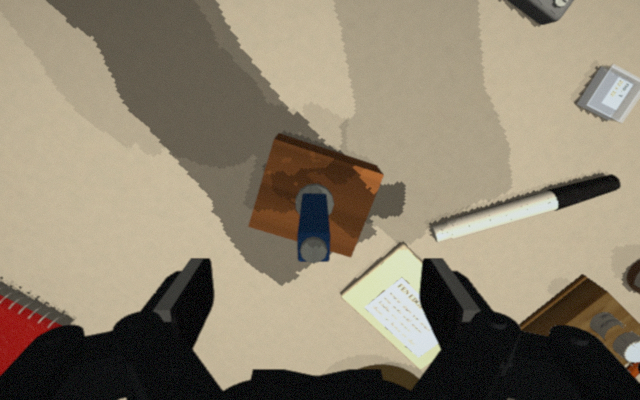

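Run:
```python
from h import *
crop('w2',280,170,350,270,6,'w2c')
print(observe()['tcp_pos'])
```

```text
[ 0.5720618  -0.08835367  0.13697198]
```

View pics/w2c.png

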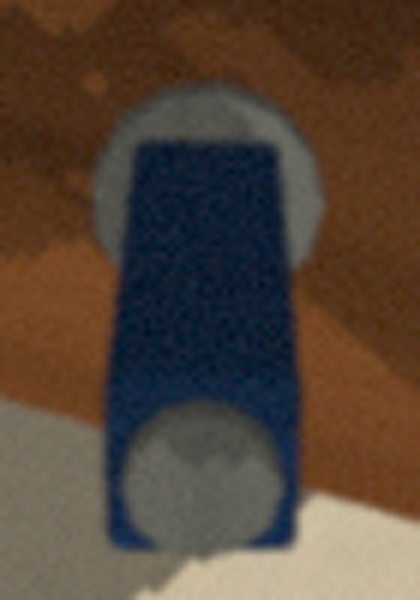

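Run:
```python
from h import *
W=load('w2')
for k in range(3):
  h=atz(W,280+202/6-.4,170+478/6-.4,.106); 
c=atz(W,280+209/6-.4,170+190/6-.4,.036)
print('head',h,'collar',c)
s=W['state']; R=cv2.Rodrigues(s['ee_rot'])[0]
print('tool frame head',R.T@(h-s['tcp_pos']),'collar',R.T@(c-s['tcp_pos']), [pix(W,s['tcp_pos']+R@np.array([.03,0,0]))])
W1=load('w1')
print(tri(ray(W,280+202/6-.4,170+478/6-.4),ray(W1,265+365/7-.4,115+502/7-.4)))
```

```text
head [ 0.57015249 -0.08864806  0.106     ] collar [ 0.56982238 -0.08797155  0.036     ]
tool frame head [ 0.03046911 -0.00155628 -0.00061901] collar [ 0.10046893 -0.00140859 -0.00137334] [(np.float64(316.54551649092747), np.float64(250.8967025802124))]
(array([ 0.57102569, -0.08982108,  0.10312313]), [np.float64(0.00011943323448367725), np.float64(0.0001194332344837975)])
```

Request:
jog_arm:
  increments:
    - {"tx": -1.3,"ty": -0.6,"tz": -20,"wx": 0,"wy": 0,"wz": 0,"jaw": 85}
    - {"tx": -1.3,"ty": -0.6,"tz": -40,"wx": 0,"wy": 0,"wz": 0,"jaw": 85}
    - {"tx": -1.3,"ty": -0.6,"tz": -55,"wx": 0,"wy": 0,"wz": 0,"jaw": 85}
    - {"tx": -1.3,"ty": -0.6,"tz": -61,"wx": 0,"wy": 0,"wz": 0,"jaw": 85}
    - {"tx": -1.3,"ty": -0.6,"tz": -61,"wx": 0,"wy": 0,"wz": 0,"jaw": 85}
    - {"tx": -1.3,"ty": -0.6,"tz": -61,"wx": 0,"wy": 0,"wz": 0,"jaw": 50}
    - {"tx": -1.3,"ty": -0.6,"tz": -61,"wx": 0,"wy": 0,"wz": 0,"jaw": 25}
  grip_force: 30

```text
t: 4.15
tcp_pos: [0.5705, -0.0897, 0.0754]
ee_rot: [0.655, 1.468, -0.655]
force: [-0.8, 0.3, 0.1]
opening: 0.0587
```

Run:
```python
from h import *
f=grab('wrist','w3'); print(f['state']['tcp_pos'],f['state']['opening'],f['state']['force'])
crop('w3',180,130,450,400,2,'w3c')
```

```text
[ 0.57045568 -0.08974545  0.07541585] 0.058680100830265806 [-0.81008072  0.29157884  0.13914445]
```

View pics/w3c.png

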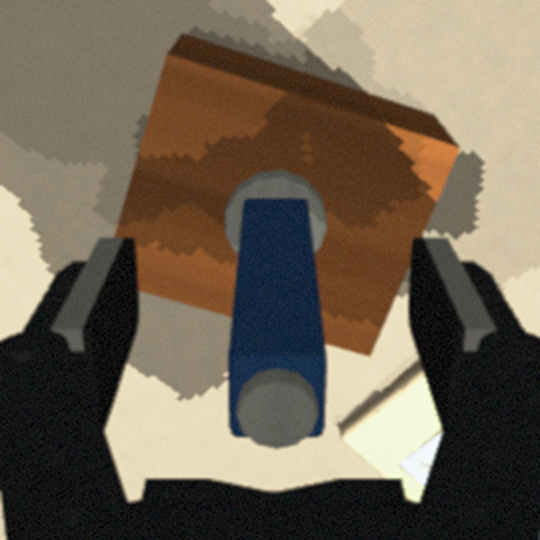

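Request:
jog_arm:
  increments:
    - {"tx": 0,"ty": 0,"tz": 0,"wx": 0,"wy": 0,"wz": 0,"jaw": 22}
    - {"tx": 0,"ty": 0,"tz": 0,"wx": 0,"wy": 0,"wz": 0,"jaw": 20}
    - {"tx": 0,"ty": 0,"tz": 0,"wx": 0,"wy": 0,"wz": 0,"jaw": 18}
    - {"tx": 0,"ty": 0,"tz": 0,"wx": 0,"wy": 0,"wz": 0,"jaw": 10}
    - {"tx": 0,"ty": 0,"tz": 0,"wx": 0,"wy": 0,"wz": 0,"jaw": 10}
    - {"tx": 0,"ty": 0,"tz": 0,"wx": 0,"wy": 0,"wz": 0,"jaw": 10}
  grip_force: 30

```text
t: 4.8
tcp_pos: [0.57, -0.0897, 0.0744]
ee_rot: [0.655, 1.469, -0.655]
force: [0.2, 0.5, 2.4]
opening: 0.0158
```

Request:
jog_arm:
  increments:
    - {"tx": 0,"ty": 0,"tz": 0,"wx": 0,"wy": 0,"wz": 0,"jaw": 5}
    - {"tx": 0,"ty": 0,"tz": 0,"wx": 0,"wy": 0,"wz": 0,"jaw": 0}
    - {"tx": 0,"ty": 0,"tz": 0,"wx": 0,"wy": 0,"wz": 0,"jaw": 0}
  grip_force: 100

```text
t: 5.1
tcp_pos: [0.57, -0.0897, 0.0745]
ee_rot: [0.655, 1.469, -0.655]
force: [0.1, -0.2, 5.3]
opening: 0.0147
```

Run:
```python
from h import *
f=grab('wrist','w4'); print(f['state']['tcp_pos'],f['state']['opening'],f['state']['force'],f['state']['moment'])
crop('w4',180,130,450,400,2,'w4c')
```

```text
[ 0.57000506 -0.0897205   0.07454647] 0.014722172233482171 [ 0.08338427 -0.21447521  5.30361967] [ 0.12608922  0.09668085 -0.02596705]
```

View pics/w4c.png

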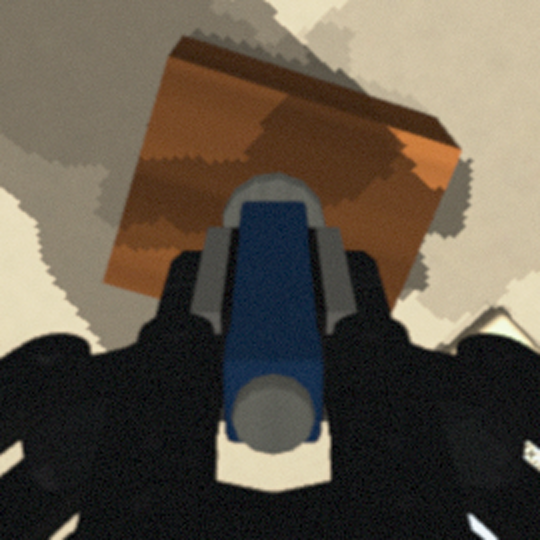

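Request:
jog_arm:
  increments:
    - {"tx": 0,"ty": 0,"tz": 4,"wx": 0,"wy": 0,"wz": 0,"jaw": 0}
    - {"tx": 0,"ty": 0,"tz": 10,"wx": 0,"wy": 0,"wz": 0,"jaw": 0}
    - {"tx": 0,"ty": 0,"tz": 20,"wx": 0,"wy": 0,"wz": 0,"jaw": 0}
    - {"tx": 0,"ty": 0,"tz": 32,"wx": 0,"wy": 0,"wz": 0,"jaw": 0}
    - {"tx": 0,"ty": 0,"tz": 50,"wx": 0,"wy": 0,"wz": 0,"jaw": 0}
    - {"tx": 0,"ty": 0,"tz": 75,"wx": 0,"wy": 0,"wz": 0,"jaw": 0}
    - {"tx": 0,"ty": 0,"tz": 95,"wx": 0,"wy": 0,"wz": 0,"jaw": 0}
    - {"tx": 0,"ty": 0,"tz": 95,"wx": 0,"wy": 0,"wz": 0,"jaw": 0}

```text
t: 5.95
tcp_pos: [0.5712, -0.0901, 0.1726]
ee_rot: [0.656, 1.465, -0.654]
force: [1.3, -0.3, -1.9]
opening: 0.0147
```

Run:
```python
from h import *
f=grab('wrist','w5'); print(f['state']['tcp_pos'],f['state']['opening'],f['state']['force'],f['state']['moment'])
crop('w5',180,100,450,400,2,'w5c')
f=grab('side','s5'); crop('s5',280,120,380,200,6,'s5c')
```

```text
[ 0.57115179 -0.09005102  0.1725895 ] 0.014743742704680353 [ 1.2808685  -0.30712399 -1.93718417] [-0.00182351 -0.01388475  0.03274816]
```

View pics/w5c.png

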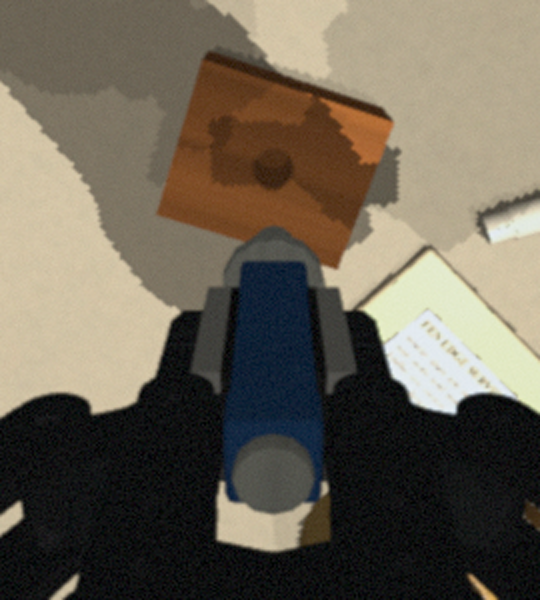

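View pics/s5c.png

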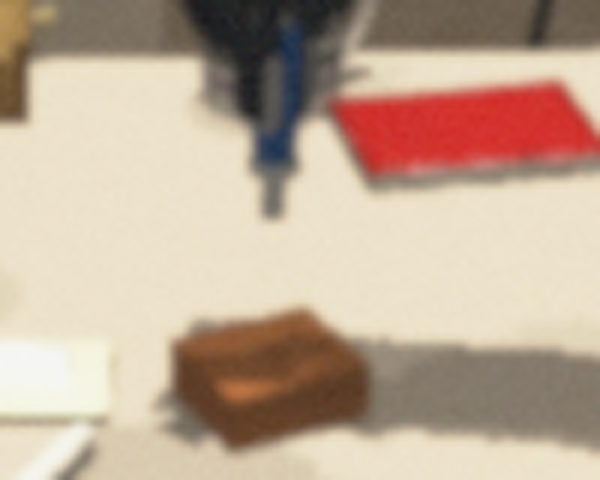

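Request:
jog_arm:
  increments:
    - {"tx": -3,"ty": 30,"tz": 0,"wx": 0,"wy": 0,"wz": 0,"jaw": 0}
    - {"tx": -5,"ty": 70,"tz": 0,"wx": 0,"wy": 0,"wz": 0,"jaw": 0}
    - {"tx": -8,"ty": 110,"tz": 0,"wx": 0,"wy": 0,"wz": 0,"jaw": 0}
    - {"tx": -11,"ty": 150,"tz": 0,"wx": 0,"wy": 0,"wz": 0,"jaw": 0}
    - {"tx": -14,"ty": 185,"tz": 0,"wx": 0,"wy": 0,"wz": 0,"jaw": 0}
    - {"tx": -15,"ty": 211,"tz": 0,"wx": 0,"wy": 0,"wz": 0,"jaw": 0}
    - {"tx": -15,"ty": 211,"tz": 0,"wx": 0,"wy": 0,"wz": 0,"jaw": 0}
    - {"tx": -15,"ty": 211,"tz": 0,"wx": 0,"wy": 0,"wz": 0,"jaw": 0}

```text
t: 6.85
tcp_pos: [0.5542, 0.1216, 0.1683]
ee_rot: [0.653, 1.471, -0.655]
force: [0.6, -0.5, -1.5]
opening: 0.015
```

Run:
```python
from h import *
f=grab('wrist','w6'); print(f['state']['tcp_pos'],f['state']['opening'],f['state']['force'],cv2.Rodrigues(f['state']['ee_rot'])[0].round(4))
crop('w6',180,100,450,400,2,'w6c')
W=load('w5'); print('hole',atz(W,180+272/2-.25,100+169/2-.25,.03))
f=grab('side','s6'); crop('s6',290,140,390,250,5,'s6c')
f=grab('top','t6'); crop('t6',260,180,360,250,6,'t6c')
```

```text
[0.55419176 0.1216324  0.16833633] 0.015032900608200346 [ 0.64017807 -0.45862185 -1.4656529 ] [[-1.600e-03  7.428e-01  6.696e-01]
 [-8.000e-04  6.696e-01 -7.428e-01]
 [-1.000e+00 -1.700e-03 -5.000e-04]]
hole [ 0.57055604 -0.08958352  0.03      ]
```

View pics/w6c.png

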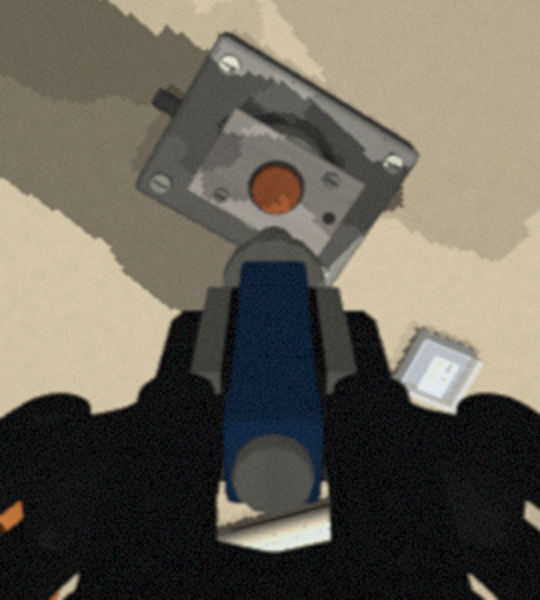

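View pics/s6c.png

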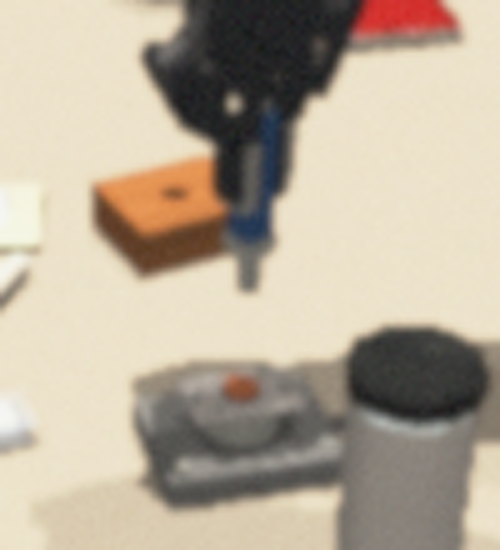

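View pics/t6c.png

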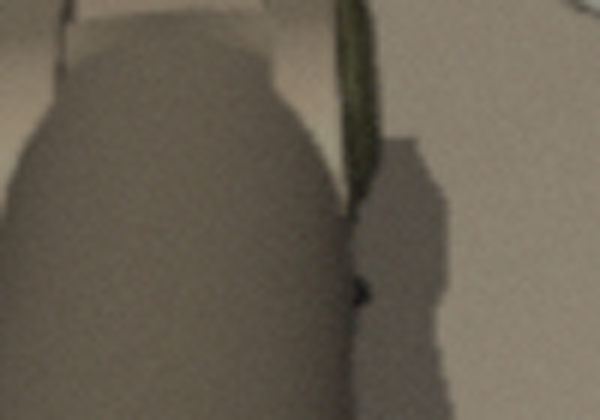

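Run:
```python
from h import *
W=load('w6'); s=W['state']; R=cv2.Rodrigues(s['ee_rot'])[0]
def tool(u,v,x,W=W):
    s=W['state'];R=cv2.Rodrigues(s['ee_rot'])[0]
    o,d=ray(W,180+u/2-.25,100+v/2-.25); o=R.T@(o-s['tcp_pos']); d=R.T@d
    return o+d*(x-o[0])/d[0]
print('head',tool(274,473,-.0315)); print('collar',tool(273,286,.0385), 'edges',tool(223,286,.0385),tool(323,286,.0385))
print('nose far edge', tool(275,228,.0685))
print('hbase corners',tool(241,262,.0385),tool(307,262,.0385))
for z in(.038,.042,.046): print('disc',z,tool(275,187,s['tcp_pos'][2]-z), atz(W,180+275/2-.25,100+187/2-.25,z))
W5=load('w5'); print('hole in tool',tool(272,169,W5['state']['tcp_pos'][2]-.03,W5))
S=load('s6')
print('nose side', pix(S,s['tcp_pos']+R@np.array([.0685,0,0])),'seen',290+248/5,140+288/5)
```

```text
head [-3.15000000e-02  7.15900317e-05 -1.34661596e-03]
collar [ 0.0385     -0.00014887 -0.00026052] edges [ 0.0385     -0.01255537 -0.00024908] [ 0.0385      0.01225621 -0.00027197]
nose far edge [ 0.0685      0.00039325 -0.00445348]
hbase corners [ 0.0385     -0.00800645 -0.00669308] [ 0.0385      0.00819243 -0.00670754]
disc 0.038 [0.13033633 0.00050841 0.00225986] [0.55587643 0.12018918 0.038     ]
disc 0.042 [0.12633633 0.00049989 0.00103083] [0.55505363 0.12109946 0.042     ]
disc 0.046 [ 0.12233633  0.00049138 -0.0001982 ] [0.55423084 0.12200975 0.046     ]
hole in tool [ 0.1425895  -0.00063377 -0.00125743]
nose side (np.float64(339.43959074156555), np.float64(197.44825227954627)) seen 339.6 197.6
```

Request:
jog_arm:
  increments:
    - {"tx": 1,"ty": -0.6,"tz": -10,"wx": 0,"wy": 0,"wz": 0,"jaw": 0}
    - {"tx": 1,"ty": -0.6,"tz": -22,"wx": 0,"wy": 0,"wz": 0,"jaw": 0}
    - {"tx": 1,"ty": -0.6,"tz": -32,"wx": 0,"wy": 0,"wz": 0,"jaw": 0}
    - {"tx": 1,"ty": -0.6,"tz": -38,"wx": 0,"wy": 0,"wz": 0,"jaw": 0}
    - {"tx": 1,"ty": -0.6,"tz": -40,"wx": 0,"wy": 0,"wz": 0,"jaw": 0}
    - {"tx": 1,"ty": -0.6,"tz": -40,"wx": 0,"wy": 0,"wz": 0,"jaw": 0}
    - {"tx": 1,"ty": -0.6,"tz": -40,"wx": 0,"wy": 0,"wz": 0,"jaw": 0}

```text
t: 7.7
tcp_pos: [0.556, 0.1207, 0.1295]
ee_rot: [0.655, 1.469, -0.655]
force: [0.4, 0.3, -2.0]
opening: 0.0148
```

Run:
```python
from h import *
for i in range(3):
  s=observe(); print(s['tcp_pos'],s['force'])
  f=grab('wrist','w7')
print(observe()['tcp_pos'])
crop('w7',180,100,450,400,2,'w7c')
f=grab('side','s7'); crop('s7',290,160,370,250,6,'s7c')
```

```text
[0.55603462 0.12066533 0.12945226] [ 0.35793574  0.31144703 -1.98461231]
[0.55606088 0.12071351 0.12957954] [ 0.57812045 -0.68275048 -0.90357099]
[0.55606486 0.12074162 0.12965227] [-0.74659677  0.19452922 -1.95634858]
[0.5560255  0.12078061 0.12965667]
```

View pics/w7c.png

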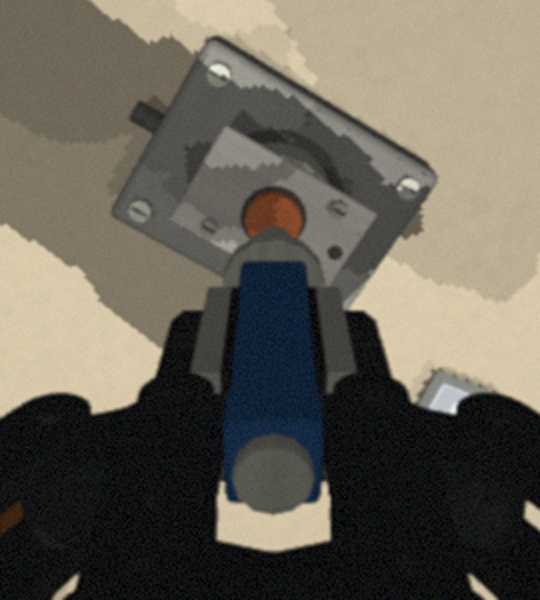

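View pics/s7c.png

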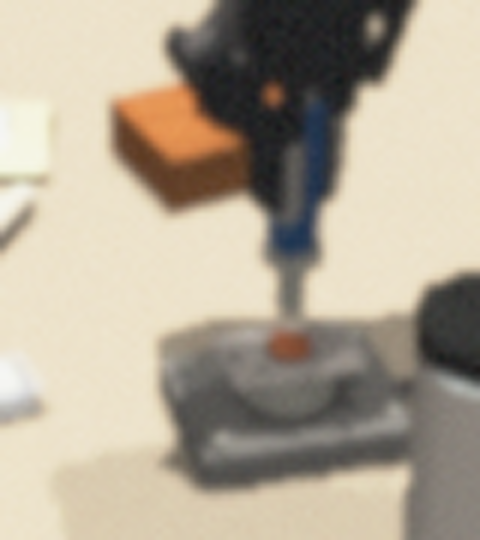

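Run:
```python
from h import *
W6,W7=load('w6'),load('w7'); S=load('side0');T=load('top0')
r6=ray(W6,180+275/2-.25,100+187/2-.25); r7=ray(W7,180+273.5/2-.25,100+217/2-.25)
rs=ray(S,290+289/6-.4,145+434/6-.4); rt=ray(T,280+140/6-.4,170+299/6-.4)
print(tri(r6,r7)); print(tri(r6,r7,rs,rt))
s=W7['state'];R=cv2.Rodrigues(s['ee_rot'])[0]
for z in(.038,.042,.046):
  X=atz(W7,180+273.5/2-.25,100+217/2-.25,z); print(z,X,R.T@(X-s['tcp_pos']))
S=load('s7'); print('nose',pix(S,s['tcp_pos']+R@np.array([.0685,0,0])),'seen',290+290/6-.4,160+318/6-.4)
```

```text
(array([0.55545586, 0.12105046, 0.04101011]), [np.float64(0.0002655485302244904), np.float64(0.0002655485302244631)])
(array([0.55562583, 0.12107588, 0.0419916 ]), [np.float64(0.0005587822436467235), np.float64(0.00043281917955040783), np.float64(0.0003721486993018759), np.float64(0.0005132382546461028)])
0.038 [0.55636856 0.12043495 0.038     ] [ 9.16524072e-02 -3.89796481e-05  3.98539854e-04]
0.042 [0.55541967 0.12148708 0.042     ] [ 8.76519034e-02 -3.88495237e-05 -1.01685869e-03]
0.046 [0.55447078 0.12253922 0.046     ] [ 8.36513996e-02 -3.87193993e-05 -2.43225722e-03]
nose (np.float64(337.94717663040853), np.float64(210.59127410499434)) seen 337.93333333333334 212.6
```

Request:
jog_arm:
  increments:
    - {"tx": -0.6,"ty": 0.3,"tz": -4,"wx": 0,"wy": 0,"wz": 0,"jaw": 0}
    - {"tx": -0.6,"ty": 0.3,"tz": -8,"wx": 0,"wy": 0,"wz": 0,"jaw": 0}
    - {"tx": -0.6,"ty": 0.3,"tz": -11,"wx": 0,"wy": 0,"wz": 0,"jaw": 0}
    - {"tx": -0.6,"ty": 0.3,"tz": -11,"wx": 0,"wy": 0,"wz": 0,"jaw": 0}
    - {"tx": -0.6,"ty": 0.3,"tz": -11,"wx": 0,"wy": 0,"wz": 0,"jaw": 0}

```text
t: 8.4
tcp_pos: [0.5552, 0.1209, 0.1181]
ee_rot: [0.655, 1.47, -0.656]
force: [-0.5, 0.2, -1.9]
opening: 0.0146
```

Run:
```python
from h import *
f=grab('side','s8'); crop('s8',290,160,370,250,6,'s8c')
s=observe(); print(s['tcp_pos'],s['force'],s['moment'])
```

```text
[0.55524874 0.12089443 0.1182075 ] [-0.20540106 -0.56636478 -1.62268556] [-0.00520761  0.05340495 -0.0189108 ]
```

View pics/s8c.png

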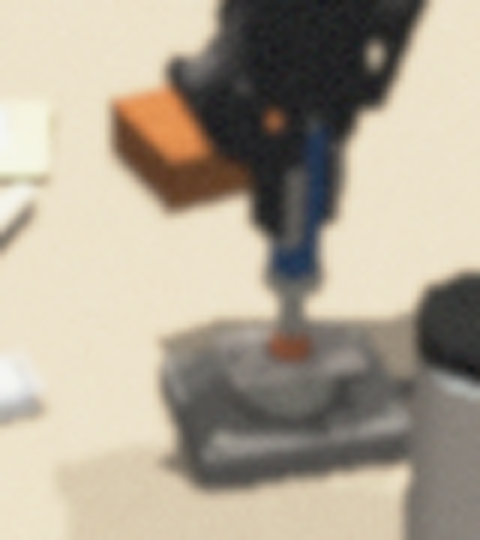

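Request:
jog_arm:
  increments:
    - {"tx": 0,"ty": 0,"tz": -1,"wx": 0,"wy": 0,"wz": 0,"jaw": 0}
    - {"tx": 0,"ty": 0,"tz": -2,"wx": 0,"wy": 0,"wz": 0,"jaw": 0}
    - {"tx": 0,"ty": 0,"tz": -3,"wx": 0,"wy": 0,"wz": 0,"jaw": 0}
    - {"tx": 0,"ty": 0,"tz": -3,"wx": 0,"wy": 0,"wz": 0,"jaw": 0}
    - {"tx": 0,"ty": 0,"tz": -3,"wx": 0,"wy": 0,"wz": 0,"jaw": 0}

```text
t: 8.95
tcp_pos: [0.5552, 0.1209, 0.1152]
ee_rot: [0.655, 1.47, -0.655]
force: [0.0, -0.6, -2.0]
opening: 0.0146
```

Request:
jog_arm:
  increments:
    - {"tx": 0,"ty": 0,"tz": -1,"wx": 0,"wy": 0,"wz": 0,"jaw": 0}
    - {"tx": 0,"ty": 0,"tz": -1,"wx": 0,"wy": 0,"wz": 0,"jaw": 0}
    - {"tx": 0,"ty": 0,"tz": -1,"wx": 0,"wy": 0,"wz": 0,"jaw": 0}

```text
t: 9.25
tcp_pos: [0.5552, 0.121, 0.1143]
ee_rot: [0.655, 1.47, -0.655]
force: [0.3, 0.5, -2.0]
opening: 0.0149
```

Request:
jog_arm:
  increments:
    - {"tx": 0,"ty": 0,"tz": -1,"wx": 0,"wy": 0,"wz": 0,"jaw": 0}
    - {"tx": 0,"ty": 0,"tz": -1,"wx": 0,"wy": 0,"wz": 0,"jaw": 0}
    - {"tx": 0,"ty": 0,"tz": -1,"wx": 0,"wy": 0,"wz": 0,"jaw": 0}

```text
t: 9.55
tcp_pos: [0.5552, 0.121, 0.1132]
ee_rot: [0.655, 1.47, -0.655]
force: [-0.0, 0.4, -2.2]
opening: 0.0147
```

Request:
jog_arm:
  increments:
    - {"tx": 0,"ty": 0,"tz": -0.5,"wx": 0,"wy": 0,"wz": 0,"jaw": 0}
    - {"tx": 0,"ty": 0,"tz": -1,"wx": 0,"wy": 0,"wz": 0,"jaw": 0}
    - {"tx": 0,"ty": 0,"tz": -1,"wx": 0,"wy": 0,"wz": 0,"jaw": 0}

```text
t: 9.85
tcp_pos: [0.5553, 0.1209, 0.1128]
ee_rot: [0.656, 1.469, -0.655]
force: [-1.6, 0.3, 5.6]
opening: 0.0147
```

Request:
jog_arm:
  increments:
    - {"tx": 0,"ty": 0,"tz": -0.5,"wx": 0,"wy": 0,"wz": 0,"jaw": 0}
    - {"tx": 0,"ty": 0,"tz": -1,"wx": 0,"wy": 0,"wz": 0,"jaw": 0}
    - {"tx": 0,"ty": 0,"tz": -1,"wx": 0,"wy": 0,"wz": 0,"jaw": 0}

```text
t: 10.15
tcp_pos: [0.5554, 0.1209, 0.112]
ee_rot: [0.656, 1.469, -0.655]
force: [-1.9, -0.1, 7.7]
opening: 0.0149
```

Request:
jog_arm:
  increments:
    - {"tx": 0,"ty": 0,"tz": -0.25,"wx": 0,"wy": 0,"wz": 0,"jaw": 0}
    - {"tx": 0,"ty": 0,"tz": -0.5,"wx": 0,"wy": 0,"wz": 0,"jaw": 0}
    - {"tx": 0,"ty": 0,"tz": -0.75,"wx": 0,"wy": 0,"wz": 0,"jaw": 0}
    - {"tx": 0,"ty": 0,"tz": -1,"wx": 0,"wy": 0,"wz": 0,"jaw": 0}

```text
t: 10.55
tcp_pos: [0.5553, 0.1209, 0.111]
ee_rot: [0.656, 1.469, -0.655]
force: [-1.5, -0.4, 7.7]
opening: 0.0149
```

Request:
jog_arm:
  increments:
    - {"tx": 0,"ty": 0,"tz": -0.25,"wx": 0,"wy": 0,"wz": 0,"jaw": 0}
    - {"tx": 0,"ty": 0,"tz": -0.5,"wx": 0,"wy": 0,"wz": 0,"jaw": 0}
    - {"tx": 0,"ty": 0,"tz": -0.75,"wx": 0,"wy": 0,"wz": 0,"jaw": 0}
    - {"tx": 0,"ty": 0,"tz": -1,"wx": 0,"wy": 0,"wz": 0,"jaw": 0}

```text
t: 10.95
tcp_pos: [0.5554, 0.1209, 0.11]
ee_rot: [0.656, 1.469, -0.655]
force: [-1.8, -0.9, 8.9]
opening: 0.0141
```

Request:
jog_arm:
  increments:
    - {"tx": 0,"ty": 0,"tz": -0.2,"wx": 0,"wy": 0,"wz": 0,"jaw": 0}
    - {"tx": 0,"ty": 0,"tz": -0.4,"wx": 0,"wy": 0,"wz": 0,"jaw": 0}
    - {"tx": 0,"ty": 0,"tz": -0.6,"wx": 0,"wy": 0,"wz": 0,"jaw": 0}

```text
t: 11.25
tcp_pos: [0.5553, 0.1209, 0.1094]
ee_rot: [0.656, 1.469, -0.655]
force: [-1.9, -0.4, 8.7]
opening: 0.0147
```

Request:
jog_arm:
  increments:
    - {"tx": 0,"ty": 0,"tz": -0.2,"wx": 0,"wy": 0,"wz": 0,"jaw": 0}
    - {"tx": 0,"ty": 0,"tz": -0.4,"wx": 0,"wy": 0,"wz": 0,"jaw": 0}

```text
t: 11.45
tcp_pos: [0.5553, 0.1209, 0.109]
ee_rot: [0.656, 1.469, -0.655]
force: [-2.5, -1.1, 10.8]
opening: 0.015
```

Request:
jog_arm:
  increments:
    - {"tx": 0,"ty": 0,"tz": -0.1,"wx": 0,"wy": 0,"wz": 0,"jaw": 0}
    - {"tx": 0,"ty": 0,"tz": -0.1,"wx": 0,"wy": 0,"wz": 0,"jaw": 0}

```text
t: 11.65
tcp_pos: [0.5553, 0.1209, 0.109]
ee_rot: [0.656, 1.469, -0.655]
force: [-2.8, 0.1, 9.6]
opening: 0.015
```

Request:
jog_arm:
  increments:
    - {"tx": 0,"ty": 0,"tz": -0.15,"wx": 0,"wy": 0,"wz": 0,"jaw": 0}
    - {"tx": 0,"ty": 0,"tz": -0.3,"wx": 0,"wy": 0,"wz": 0,"jaw": 0}
    - {"tx": 0,"ty": 0,"tz": -0.3,"wx": 0,"wy": 0,"wz": 0,"jaw": 0}

```text
t: 11.95
tcp_pos: [0.5554, 0.1209, 0.109]
ee_rot: [0.656, 1.469, -0.655]
force: [-2.9, -1.1, 11.8]
opening: 0.0145
```

Request:
jog_arm:
  increments:
    - {"tx": 0,"ty": 0,"tz": -0.1,"wx": 0,"wy": 0,"wz": 0,"jaw": 0}
    - {"tx": 0,"ty": 0,"tz": -0.1,"wx": 0,"wy": 0,"wz": 0,"jaw": 0}
    - {"tx": 0,"ty": 0,"tz": -0.1,"wx": 0,"wy": 0,"wz": 0,"jaw": 0}
    - {"tx": 0,"ty": 0,"tz": -0.1,"wx": 0,"wy": 0,"wz": 0,"jaw": 0}

```text
t: 12.35
tcp_pos: [0.5554, 0.1209, 0.1089]
ee_rot: [0.656, 1.469, -0.655]
force: [-3.3, -0.6, 13.7]
opening: 0.0145
```

Request:
jog_arm:
  increments:
    - {"tx": 0,"ty": 0,"tz": 0,"wx": 0,"wy": 0,"wz": 0,"jaw": 0}
    - {"tx": 0,"ty": 0,"tz": 0,"wx": 0,"wy": 0,"wz": 0,"jaw": 0}
    - {"tx": 0,"ty": 0,"tz": 0,"wx": 0,"wy": 0,"wz": 0,"jaw": 0}
    - {"tx": 0,"ty": 0,"tz": 0,"wx": 0,"wy": 0,"wz": 0,"jaw": 0}
    - {"tx": 0,"ty": 0,"tz": 0,"wx": 0,"wy": 0,"wz": 0,"jaw": 0}
    - {"tx": 0,"ty": 0,"tz": 0,"wx": 0,"wy": 0,"wz": 0,"jaw": 0}
    - {"tx": 0,"ty": 0,"tz": 0,"wx": 0,"wy": 0,"wz": 0,"jaw": 0}
    - {"tx": 0,"ty": 0,"tz": 0,"wx": 0,"wy": 0,"wz": 0,"jaw": 0}

```text
t: 13.15
tcp_pos: [0.5554, 0.1209, 0.1089]
ee_rot: [0.656, 1.469, -0.655]
force: [-3.2, -1.3, 13.6]
opening: 0.0148
```

Run:
```python
from h import *
F=[]
for i in range(3):
  f=grab('wrist','w9'); s=observe(); F.append(s['force'])
print(np.round(F,2),s['tcp_pos'],s['moment'])
crop('w9',180,100,450,400,2,'w9c')
f=grab('side','s9'); crop('s9',290,160,370,250,6,'s9c')
```

```text
[[-2.83  0.08 14.14]
 [-3.05 -0.91 13.92]
 [-3.08 -0.74 13.22]] [0.5553829  0.12091376 0.10895405] [-0.17252418  0.83454601  0.01190937]
```

View pics/s9c.png

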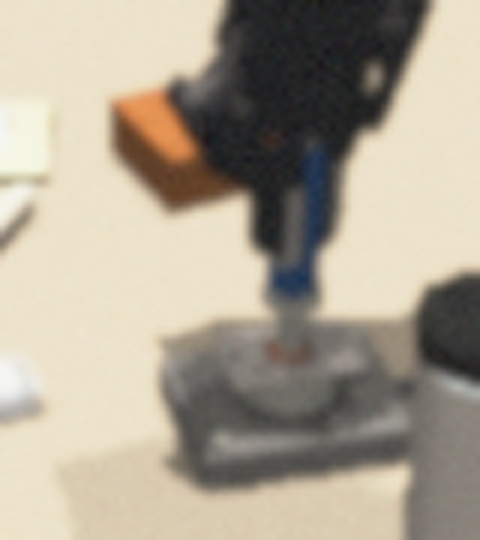

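View pics/w9c.png

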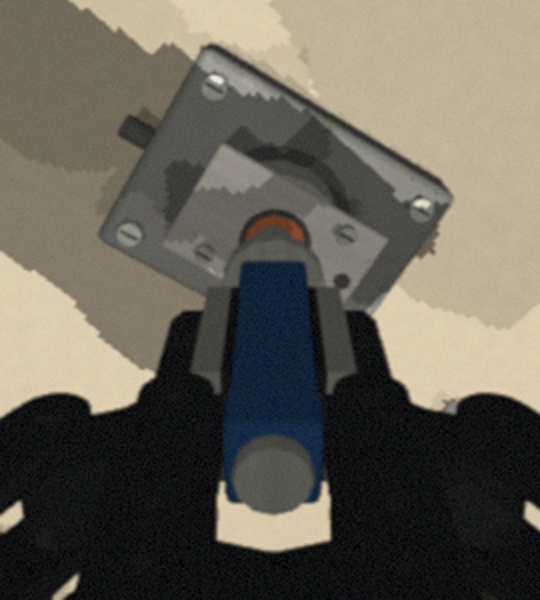

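Request:
jog_arm:
  increments:
    - {"tx": 0,"ty": 0,"tz": 1,"wx": 0,"wy": 0,"wz": 0,"jaw": 0}
    - {"tx": 0,"ty": 0,"tz": 3,"wx": 0,"wy": 0,"wz": 0,"jaw": 0}
    - {"tx": 0,"ty": 0,"tz": 7,"wx": 0,"wy": 0,"wz": 0,"jaw": 0}
    - {"tx": 0,"ty": 0,"tz": 15,"wx": 0,"wy": 0,"wz": 0,"jaw": 0}
    - {"tx": 0,"ty": 0,"tz": 30,"wx": 0,"wy": 0,"wz": 0,"jaw": 0}
    - {"tx": 0,"ty": 0,"tz": 50,"wx": 0,"wy": 0,"wz": 0,"jaw": 0}
    - {"tx": 0,"ty": 0,"tz": 65,"wx": 0,"wy": 0,"wz": 0,"jaw": 0}
    - {"tx": 0,"ty": 0,"tz": 65,"wx": 0,"wy": 0,"wz": 0,"jaw": 0}

```text
t: 14.15
tcp_pos: [0.5563, 0.1212, 0.1749]
ee_rot: [0.657, 1.467, -0.653]
force: [0.1, -0.8, -1.3]
opening: 0.0151
```

Request:
jog_arm:
  increments:
    - {"tx": 0,"ty": 0,"tz": 0,"wx": 0,"wy": 0,"wz": 0,"jaw": 0}
    - {"tx": 0,"ty": 0,"tz": 0,"wx": 0,"wy": 0,"wz": 0,"jaw": 0}

```text
t: 14.35
tcp_pos: [0.5548, 0.121, 0.1721]
ee_rot: [0.655, 1.47, -0.656]
force: [-0.1, -0.7, -2.3]
opening: 0.0146
```

Run:
```python
from h import *
f=grab('side','s10'); crop('s10',280,130,380,250,5,'s10c')
f=grab('wrist','w10');crop('w10',180,100,450,400,2,'w10c'); s=observe(); print(s['tcp_pos'],s['force'],s['moment'])
```

```text
[0.55484067 0.12085873 0.17199515] [-0.02097071 -0.15931161 -1.5555453 ] [ 0.06548332 -0.00775922  0.04569104]
```

View pics/s10c.png

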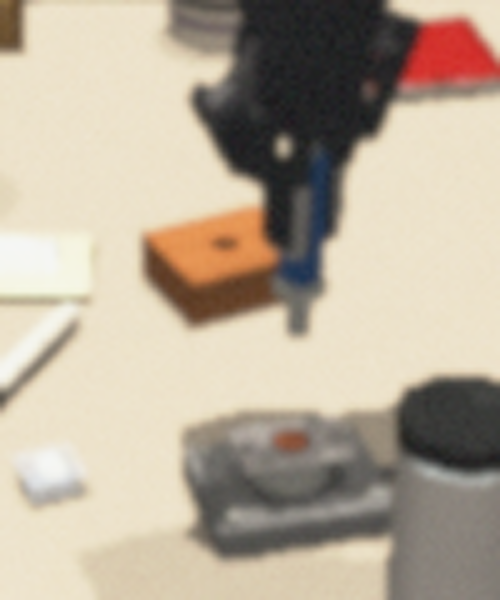

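View pics/w10c.png

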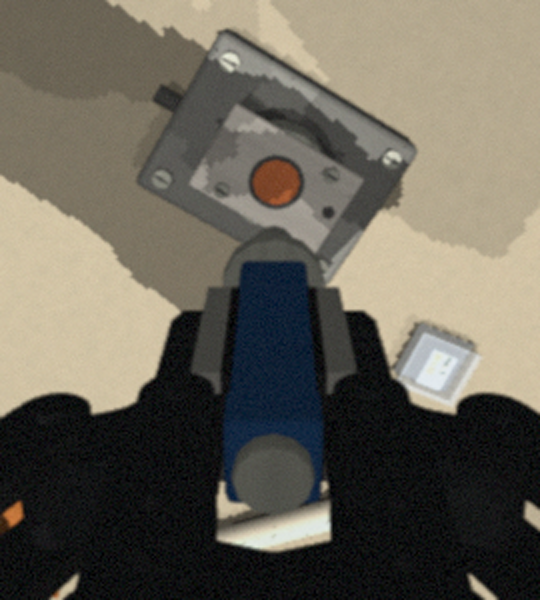

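The disc sits flush and the punch hasn't moved in the grip. Next I'll carry it back over the stand.

Request:
jog_arm:
  increments:
    - {"tx": 2,"ty": -25,"tz": 0,"wx": 0,"wy": 0,"wz": 0,"jaw": 0}
    - {"tx": 5,"ty": -65,"tz": 0,"wx": 0,"wy": 0,"wz": 0,"jaw": 0}
    - {"tx": 8,"ty": -105,"tz": 0,"wx": 0,"wy": 0,"wz": 0,"jaw": 0}
    - {"tx": 11,"ty": -145,"tz": 0,"wx": 0,"wy": 0,"wz": 0,"jaw": 0}
    - {"tx": 14,"ty": -180,"tz": 0,"wx": 0,"wy": 0,"wz": 0,"jaw": 0}
    - {"tx": 15.5,"ty": -210.6,"tz": 0,"wx": 0,"wy": 0,"wz": 0,"jaw": 0}
    - {"tx": 15.5,"ty": -210.6,"tz": 0,"wx": 0,"wy": 0,"wz": 0,"jaw": 0}
    - {"tx": 15.5,"ty": -210.6,"tz": 0,"wx": 0,"wy": 0,"wz": 0,"jaw": 0}

```text
t: 15.25
tcp_pos: [0.5704, -0.0904, 0.1722]
ee_rot: [0.657, 1.47, -0.657]
force: [0.4, 0.2, -1.7]
opening: 0.0148
```

Request:
jog_arm:
  increments:
    - {"tx": 0,"ty": 0,"tz": -10,"wx": 0,"wy": 0,"wz": 0,"jaw": 0}
    - {"tx": 0,"ty": 0,"tz": -25,"wx": 0,"wy": 0,"wz": 0,"jaw": 0}
    - {"tx": 0,"ty": 0,"tz": -40,"wx": 0,"wy": 0,"wz": 0,"jaw": 0}
    - {"tx": 0,"ty": 0,"tz": -50,"wx": 0,"wy": 0,"wz": 0,"jaw": 0}
    - {"tx": 0,"ty": 0,"tz": -55,"wx": 0,"wy": 0,"wz": 0,"jaw": 0}
    - {"tx": 0,"ty": 0,"tz": -55,"wx": 0,"wy": 0,"wz": 0,"jaw": 0}
    - {"tx": 0,"ty": 0,"tz": -55,"wx": 0,"wy": 0,"wz": 0,"jaw": 0}
    - {"tx": 0,"ty": 0,"tz": -55,"wx": 0,"wy": 0,"wz": 0,"jaw": 0}

```text
t: 16.05
tcp_pos: [0.5711, -0.0896, 0.1183]
ee_rot: [0.655, 1.469, -0.655]
force: [0.1, 0.2, -1.5]
opening: 0.0149
```

Run:
```python
from h import *
f=grab('wrist','w11'); s=observe(); print(f['state']['tcp_pos'],s['tcp_pos'],s['force'],cv2.Rodrigues(s['ee_rot'])[0].round(4))
crop('w11',180,100,450,400,2,'w11c')
f=grab('side','s11'); crop('s11',280,130,380,210,6,'s11c')
```

```text
[ 0.5710764  -0.08963671  0.11832184] [ 0.57109052 -0.08966178  0.11837049] [ 0.15033559  0.59468983 -1.41238121] [[ 1.100e-03  7.438e-01  6.684e-01]
 [-1.000e-04  6.684e-01 -7.438e-01]
 [-1.000e+00  7.000e-04  8.000e-04]]
```

View pics/w11c.png

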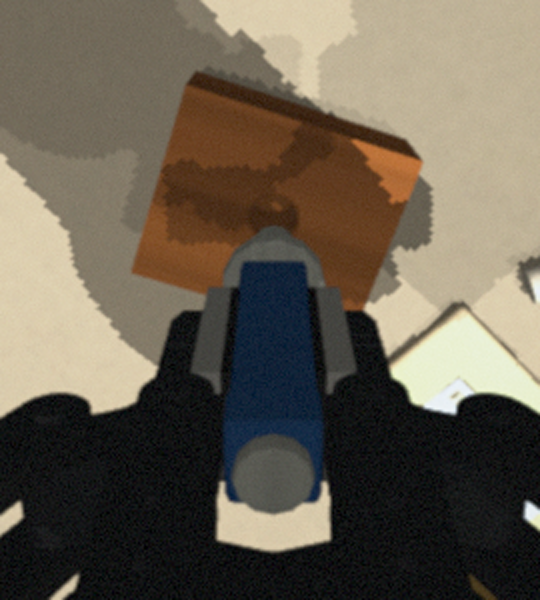

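View pics/s11c.png

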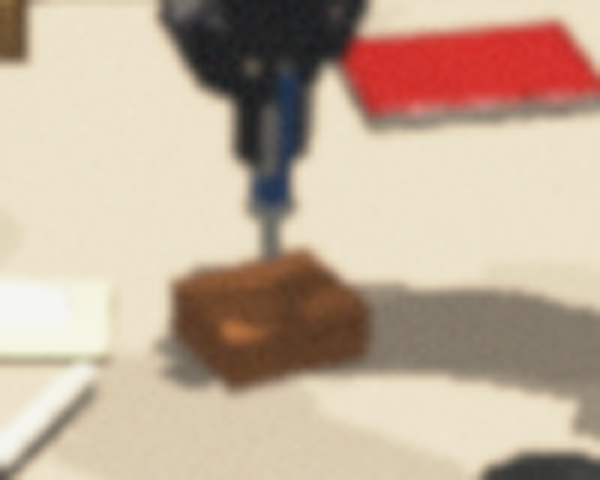

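Request:
jog_arm:
  increments:
    - {"tx": -0.9,"ty": 0,"tz": -6,"wx": 0,"wy": 0,"wz": 0,"jaw": 0}
    - {"tx": -0.9,"ty": 0,"tz": -13,"wx": 0,"wy": 0,"wz": 0,"jaw": 0}
    - {"tx": -0.9,"ty": 0,"tz": -17,"wx": 0,"wy": 0,"wz": 0,"jaw": 0}
    - {"tx": -0.9,"ty": 0,"tz": -19,"wx": 0,"wy": 0,"wz": 0,"jaw": 0}
    - {"tx": -0.9,"ty": 0,"tz": -21,"wx": 0,"wy": 0,"wz": 0,"jaw": 0}
    - {"tx": -0.9,"ty": 0,"tz": -23,"wx": 0,"wy": 0,"wz": 0,"jaw": 0}
    - {"tx": -0.9,"ty": 0,"tz": -24,"wx": 0,"wy": 0,"wz": 0,"jaw": 0}

```text
t: 16.85
tcp_pos: [0.5698, -0.0896, 0.0936]
ee_rot: [0.655, 1.47, -0.655]
force: [0.4, 0.1, -1.5]
opening: 0.0148
```

Request:
jog_arm:
  increments:
    - {"tx": 0.3,"ty": 0,"tz": -3,"wx": 0,"wy": 0,"wz": 0,"jaw": 0}
    - {"tx": 0.3,"ty": 0,"tz": -7,"wx": 0,"wy": 0,"wz": 0,"jaw": 0}
    - {"tx": 0.3,"ty": 0,"tz": -11,"wx": 0,"wy": 0,"wz": 0,"jaw": 0}
    - {"tx": 0.3,"ty": 0,"tz": -14,"wx": 0,"wy": 0,"wz": 0,"jaw": 0}
    - {"tx": 0.3,"ty": 0,"tz": -16,"wx": 0,"wy": 0,"wz": 0,"jaw": 0}
    - {"tx": 0.3,"ty": 0,"tz": -17,"wx": 0,"wy": 0,"wz": 0,"jaw": 0}
    - {"tx": 0.3,"ty": 0,"tz": -17,"wx": 0,"wy": 0,"wz": 0,"jaw": 0}

```text
t: 17.55
tcp_pos: [0.5701, -0.0897, 0.0766]
ee_rot: [0.655, 1.47, -0.655]
force: [0.0, 0.1, -1.7]
opening: 0.0145
```

Request:
jog_arm:
  increments:
    - {"tx": 0,"ty": 0,"tz": -0.5,"wx": 0,"wy": 0,"wz": 0,"jaw": 0}
    - {"tx": 0,"ty": 0,"tz": -1,"wx": 0,"wy": 0,"wz": 0,"jaw": 0}
    - {"tx": 0,"ty": 0,"tz": -1,"wx": 0,"wy": 0,"wz": 0,"jaw": 0}

```text
t: 17.85
tcp_pos: [0.5702, -0.0897, 0.0758]
ee_rot: [0.655, 1.469, -0.655]
force: [-1.0, -0.6, -1.3]
opening: 0.0147
```

Request:
jog_arm:
  increments:
    - {"tx": 0,"ty": 0,"tz": -0.4,"wx": 0,"wy": 0,"wz": 0,"jaw": 0}
    - {"tx": 0,"ty": 0,"tz": -0.8,"wx": 0,"wy": 0,"wz": 0,"jaw": 0}
    - {"tx": 0,"ty": 0,"tz": -0.8,"wx": 0,"wy": 0,"wz": 0,"jaw": 0}

```text
t: 18.15
tcp_pos: [0.5701, -0.0896, 0.0749]
ee_rot: [0.655, 1.47, -0.655]
force: [0.3, 0.4, -1.3]
opening: 0.0147
```

Request:
jog_arm:
  increments:
    - {"tx": 0,"ty": 0,"tz": -0.3,"wx": 0,"wy": 0,"wz": 0,"jaw": 0}
    - {"tx": 0,"ty": 0,"tz": -0.6,"wx": 0,"wy": 0,"wz": 0,"jaw": 0}
    - {"tx": 0,"ty": 0,"tz": -0.6,"wx": 0,"wy": 0,"wz": 0,"jaw": 0}

```text
t: 18.45
tcp_pos: [0.5702, -0.0897, 0.0746]
ee_rot: [0.655, 1.47, -0.655]
force: [-0.5, 0.5, 0.9]
opening: 0.0146
```

Request:
jog_arm:
  increments:
    - {"tx": 0,"ty": 0,"tz": 0,"wx": 0,"wy": 0,"wz": 0,"jaw": 16}
    - {"tx": 0,"ty": 0,"tz": 0,"wx": 0,"wy": 0,"wz": 0,"jaw": 20}
    - {"tx": 0,"ty": 0,"tz": 0,"wx": 0,"wy": 0,"wz": 0,"jaw": 30}
    - {"tx": 0,"ty": 0,"tz": 0,"wx": 0,"wy": 0,"wz": 0,"jaw": 60}
    - {"tx": 0,"ty": 0,"tz": 0,"wx": 0,"wy": 0,"wz": 0,"jaw": 60}
    - {"tx": 0,"ty": 0,"tz": 0,"wx": 0,"wy": 0,"wz": 0,"jaw": 60}
    - {"tx": 0,"ty": 0,"tz": 0,"wx": 0,"wy": 0,"wz": 0,"jaw": 60}

```text
t: 19.15
tcp_pos: [0.5702, -0.0896, 0.0744]
ee_rot: [0.655, 1.47, -0.655]
force: [-0.3, -0.2, -0.6]
opening: 0.0601
```

Run:
```python
from h import *
f=grab('wrist','w12'); s=observe(); print(s['tcp_pos'],s['force'],s['opening'])
crop('w12',180,130,450,400,2,'w12c')
```

```text
[ 0.57017911 -0.08960782  0.07439118] [-0.53305275  0.4355337  -0.21461446] 0.05965841336513907
```

View pics/w12c.png

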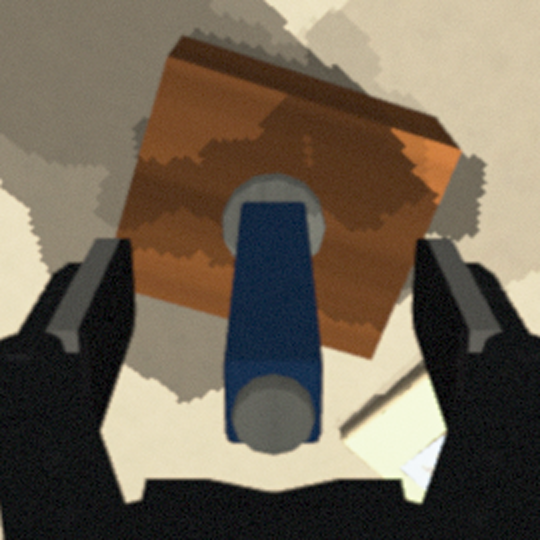

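The jaws are clear on both sides and the punch stands as it did at the start. I'll lift straight up.

Request:
jog_arm:
  increments:
    - {"tx": 0,"ty": 0,"tz": 10,"wx": 0,"wy": 0,"wz": 0,"jaw": 75}
    - {"tx": 0,"ty": 0,"tz": 30,"wx": 0,"wy": 0,"wz": 0,"jaw": 75}
    - {"tx": 0,"ty": 0,"tz": 60,"wx": 0,"wy": 0,"wz": 0,"jaw": 75}
    - {"tx": 0,"ty": 0,"tz": 100,"wx": 0,"wy": 0,"wz": 0,"jaw": 75}
    - {"tx": 0,"ty": 0,"tz": 140,"wx": 0,"wy": 0,"wz": 0,"jaw": 75}
    - {"tx": 0,"ty": 0,"tz": 170,"wx": 0,"wy": 0,"wz": 0,"jaw": 75}
    - {"tx": 0,"ty": 0,"tz": 170,"wx": 0,"wy": 0,"wz": 0,"jaw": 75}
    - {"tx": 0,"ty": 0,"tz": 170,"wx": 0,"wy": 0,"wz": 0,"jaw": 75}

```text
t: 20.0
tcp_pos: [0.5702, -0.0895, 0.2454]
ee_rot: [0.656, 1.468, -0.654]
force: [0.9, 0.2, -0.9]
opening: 0.0747
```

Run:
```python
from h import *
f=grab('side','s13'); crop('s13',250,145,370,245,6,'s13c')
f=grab('wrist','w13'); s=observe(); print(s['tcp_pos'],s['force'],s['opening'])
crop('w13',265,115,370,205,7,'w13c')
```

```text
[ 0.56948968 -0.08938969  0.24368997] [-0.17144839  0.18306387  0.49721594] 0.07509319252442538
```

View pics/s13c.png

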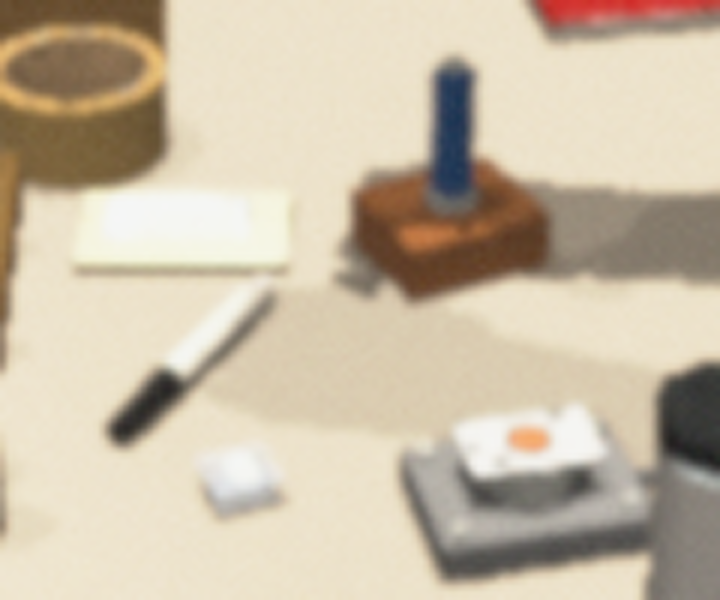

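View pics/w13.png

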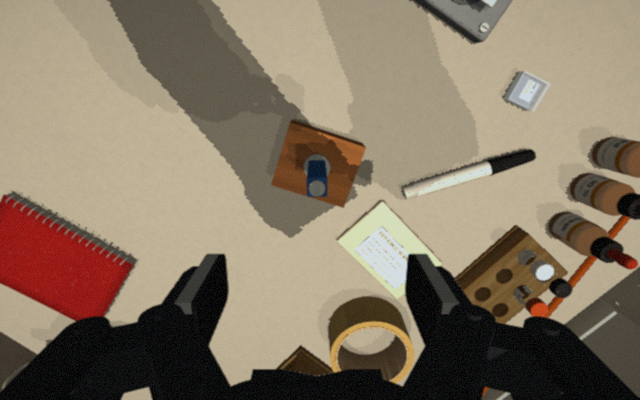

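The punch is seated upright: its head is at side-view pixel (325,155), the same place as at the start. The disc is flush at about (338,218), and the bystanders haven't moved. Handing in.

Run:
```python
from station import r
print(r.close_job())
```

```text
the job is handed in; nothing more can be done
None
```

The job is done and handed in at about 20 s of the 64 s; the hand-in reports no verdict.

**Pressing:** I took the punch from the stand and touched the disc with the nose about 44 mm above the table. I pressed it down about 4 mm until the height stopped changing and the force rose. I then held about 15 to 16 N for more than a second; no reading went above about 16 N, though I only had readings at the end of each move. I lifted it straight off.

**Last checks:**
- **Punch:** it stands upright in the stand, collar on the top face, head within about half a pixel of its starting place in the side view. It is let go, with the open gripper well above it.
- **Disc:** it looks flush with the tag in both views.
- **Bystanders:** the coverslip box, tape and packet look unmoved in the last pictures. The dropper bottle wasn't in those views and I didn't check it separately, but the arm stayed away from its area.

**Disagreements:** the cameras differed by up to about 1.5 mm on position and on the disc's height, within their stated 2 mm. The wrist picture alone suggested a slight punch tilt (about 0.04 rad). It looked the same while the punch was seated in the stand, so I took it as a calibration error.

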